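Open the belt guard of the alternator test stand and hold it wide

ROBOT

A 6-joint arm with a two-finger parallel gripper is mounted at the origin on the work surface. World frame = base frame: x ahead of the robot, y to its left, z up, the work surface at z = 0. Lengths are in m, angles in rad, forces in N, time in s.
With the tool pointing down it reaches from about 0.3 to 0.75 m from the base axis. Payload 8.5 kg.
Tool frame: the origin (TCP) lies midway between the tips of the shut fingers; the grasp point (between the pads) lies 19 mm behind it; z points along the fingers, y is the line along which they close (so a half turn about z gives the same grasp; the last joint's range is limited). The gripper opens to 88 mm and grips with 3 to 60 N. Pads are 18 mm wide; open, the fingers measure 123 mm over their backs; the gripper's body (75 mm by 187 mm) begins 45 mm behind the grasp point.
Start: joints at [-1.378, 0.381, 1.297, -0, 1.464, -0.215], TCP at [0.218, -0.505, 0.239] pointing down, gripper open.
Joint ranges: [-3.11, 3.11], [-0.89, 2.33], [0.22, 2.48], [-1.42, 4.56], [0.17, 2.85], [-2.88, 2.88]. Speed limits (rad/s): [2.39, 2.39, 3.14, 3.14, 3.14, 3.14].

INTERFACE

Orientations are given as a unit quaternion [w, x, y, z].
In Python, from cell import bot gives the robot as it stands.
- The arm moves only by the tool move_arm, never from a script. Its argument "deltas" is a list of rows, each a list of 2 entries, a list of its own where there are three numbers: the shift along the world's x, y, z in units of 50 mm (1.0 is 50 mm), then the turn about the world's z in units of 6 degrees (1.0 is 6 degrees). A call has 1 to 20 rows; each row shifts and turns the commanded pose from where the row before left it; what a row does not reach is not made up. A row lasts 1/10 s, in which the tool goes at most 50 mm and 8.59 degrees, less where a joint would pass 70% of its speed; a pose out of reach is approached as far as the arm can. A call is refused whole if a number of a shift passes 1 or a number of a turn 1, either way. A call with a gripper value outside its range is refused whole. "hand" is the opening, from 0 (shut) to 1 (fully open), set as the call begins (left out, the last holds). The fingers move at their own pace and stop on an object; the grip force is fixed at half the most. Time passes only in rows, so rows that do not move let the fingers close. It gives the time, the measured TCP pose, the force, the opening and the grip force at its end, in the units of the state.
- bot.observe(): the state, without advancing time (a new reading comes with each control period).
- bot.camera(name): name is "scene" or "top" or "wrist"; returns a dict with "pixels" (384x512x3 uint8, red, green, blue), "mtx" (3x3 intrinsics, pixels), "rvec" (rotation vector, rad) and "tvec" (3), from world to camera coordinates, as OpenCV has them. Camera axes: x right, y down, z forward; pixel columns grow to the right and rows downward; lengths in m; the calibration is good to about 2 mm. The wrist camera is an equidistant fisheye: a pixel r from the principal point sees the ray r / f radians off the axis. A picture is of the moment at which its call begins. There is no depth.
- bot.sign_off(): hands the job in; it is judged then, once.
Trained networks look in a picture, given as the dict that the camera call returned (one of the last four; its "shot" number tells which), for a name from the list of things; names that differ only in an ending like _2 or _b are one class to them, and where a whole thing is asked for, a point or a joint stands for the part that bears it (a point fixed in the world has none). Each returns a list of dicts, best first, with "score" (0 to 1); they miss things now and then, are a little off and sometimes report something else, mostly with a low value. They report only what shows in the picture. A call takes as long as a camera call.
- bot.search_frame(picture, query): "box" ([left, top, right, bottom] in pixels, round what is visible of it).
- bot.tip_of(picture, query): "position" ([column, row] in pixels: a listed point, or the origin of a listed thing).
The state is a dict: "time_s": time; "q": joint angles; "dq": joint speeds; "effort": joint torques, N m; "ee_pos": TCP position; "tcp_rot": TCP orientation; "contact_force": force on the tool from outside, world axes, zero at the start; "ft_torque": the same for the moment, N m; "finger_gap": opening from 0.0 (shut) to 1.0 (fully open); "finger_force": force on a finger pad.
Only numpy, scipy, OpenCV 4.12 (cv2) and the standard library are available. Lean on these libraries where they do the work, as an engineer would, in place of code of your own. Each camera call takes 0.05 s, during which the arm holds its last target. There are 200 camera calls.

TASK

I want to fit the belt and need both hands, so: first bring the orange speed slider all the way back to zero (the end with the green mark), then squeeze the bolt catch on the guard roof, red tab against black post, so that its bolt is drawn right out of the staple on the gate. Then squeeze the green trigger of the gate handle to free its catch, swing the gate out past its hold-open detent to wide open, close to as far as it goes, and finish while still holding it there, because it springs back by itself. Leave the tools and other things on and around the stand where they are.

Things in the scene. Friction and masses are not known exactly. Their poses are not given: they have to be found in the camera images.
- tester: alternator test stand, blue, 455 deep (x) by 400 wide (y), fixed on the bench, deck 85 high. Origin: on the bench under the middle of the closed gate; x to the stand's back (away from the robot), y to its left, z up. x -205 to -15: deck with slider. x -15 to 102, y +-150: yellow guard box round the pulleys, roof 217 high, its front face is the gate. Behind it motor and alternator, to 250 high.
- speed (a joint): position of the speed slider's orange grip along its track, m: 0 at zero (right end, the stand's -y, green mark), 0.12 at full speed (red mark); it grows to the stand's +y. Friction about 1.5 N; it stays where it is left.
- speed_top (a point): centre of the top face of the orange slider grip, about 140 above the bench. The grip is 28 (stand's x) by 20 (stand's y) by 40 high, on a dark track 40 wide whose top lies 40 below this point.
- bolt (a joint): travel of the red bolt catch, m: 0 shut (the pin passes through the staple on the gate), 0.016 fully drawn; from 0.012 on the pin is out of the staple. Friction about 3 N, no spring: it stays where it is left.
- bolt_pinch (a point): fixed point, centre for a pinch of the bolt catch, 45 behind the shut gate, 262 above the bench. Two upright tabs 24 wide (stand's x), tops 280 high, free for fingers from 240 up: black fixed post, outer (+y) face 16 from this point; red sliding tab, outer (-y) face 32 from it when shut, 16 when drawn. Squeezing them along the stand's y from 48 to 32 over the outsides draws the bolt.
- gate (a joint): gate's swing, rad: 0 shut, 1.5 end stop, turning clockwise from above, free end towards the robot (stand's -x). A spring always closes it: 0.2 N m shut, 0.4 wide. The hold-open detent (ball and bump centred on 0.6) takes about 0.8 N m to pass (4 to 5 N at the handle); let go beyond it, the gate falls back to rest at 0.8 to 0.95. Wide open: above 1.25.
- gate_hinge (a point): fixed point on the gate's hinge axis, at the height of the handle's grip point (262 above the bench). The gate's free end is 236 from this axis, the grip point 184; the leaf is 14 thick, from 121 to 235 above the bench.
- gate_leaf: the gate: clear panel in a yellow frame, squeeze handle on its top rail. Origin on the hinge axis 85 above the bench; y along the leaf from free end to hinge, x into the guard while shut. Two upright bars 24 wide (across the leaf), tops 280 high, free for fingers from 240 up: black fixed bar, outer face 165 from the hinge axis; green trigger, outer face 213 from it at rest, 203 squeezed.
- gate_grip (a point): point on the handle where to centre the grip: midway between the outer faces of the black bar and of the squeezed green trigger (19 from each), 184 from the hinge axis, 262 above the bench; it moves with the gate. Outside width 48 at rest, 38 squeezed; squeeze along the leaf.
- trigger (a joint): travel of the green trigger towards the hinge, m: 0 at rest, 0.010 fully squeezed, spring 4 to 8 N that puts it back. Its tongue holds the shut gate behind a keeper; from 0.006 on the tongue is clear, once the gate has left the keeper it no longer matters.
- spanner: steel combination spanner, 170 long, 8 thick, lying on the deck between slider and gate (the gate passes over it). Leave it alone. Origin at its middle, underside.
- pulley: loose dark spare pulley, 58 across, 21 high, lying on the left of the deck. Leave it alone. Origin at the centre of its underside.
- spray_blue: blue spray can with red cap, 65 across, 198 high, standing on the bench. Leave it alone. Origin at the centre of its underside.
- spray_white: white spray can with blue cap, 65 across, 198 high, standing on the bench. Leave it alone. Origin at the centre of its underside.
- oil_bottle: grey oil bottle with yellow cap and red label, 72 across, 190 high, standing on the bench. Leave it alone. Origin at the centre of its underside.
- tub: white plastic tub of bolts, 200 by 150 by 100 high. Leave it alone. Origin at the centre of its underside.
- screwdriver: red-handled screwdriver lying on the bench, 220 long. Leave it alone. Origin at its middle, underside.

How it is judged:
On the way, in this order (a step that is already met when the one before it is completed fails the run):
1. the speed slider is at zero while gate and bolt are still shut (value of joint speed below 0.006 m and value of joint gate below 0.05 rad and value of joint bolt below 0.01 m), for 0.2 s.
2. the bolt catch is squeezed and its bolt drawn, with the gate still shut (value of joint bolt above 0.012 m and value of joint speed below 0.006 m and value of joint gate below 0.05 rad), for 0.1 s.
3. the handle's trigger is squeezed with the gate at its keeper (value of joint trigger above 0.006 m and value of joint gate below 0.12 rad and contact force between the fingers and gate_leaf above 1 N), for 0.05 s.
4. the gate is swung past its detent (value of joint gate above 0.95 rad), for 0.05 s.
At the end, for the whole second after the job is handed in: the gate stands still at more than 1.25 rad (its end stop is at 1.5), the fingers still on it with more than 1 N; slider within 6 mm of zero, bolt drawn 12 mm or more; every loose thing within 30 mm of where it was (value of joint gate above 1.25 rad and velocity of joint gate between -0.15 and 0.15 rad/s and contact force between the fingers and gate_leaf above 1 N and value of joint speed below 0.006 m and value of joint bolt above 0.012 m and distance of each of spanner, pulley, spray_blue, spray_white, oil_bottle, tub, screwdriver from where it was at the start of the episode below 0.03 m); the arm keeps its last pose, push and grip.
It fails at once if a tool or other thing on or around the stand is shifted by more than 30 mm (distance of any of spanner, pulley, spray_blue, spray_white, oil_bottle, tub, screwdriver from where it was at the start of the episode above 0.03 m).
It also fails if it takes over 59 s, if anything falls off the work surface, if the arm or the gripper's body presses on something with over 40 N, if the wrist force passes 120 N, or if a joint passes its speed limit or range.

## Working session

There is one attempt and no reset: what is moved stays moved. The work goes in short steps, Python scripts to look and compute and a tool call to move; the robot and the scene stay as the last step left them, time stands still between calls to the robot, and variables do not carry over. Pictures are saved under pics/ and viewed, at most 10 in all, crops included, and the job is handed in when it is done.

Besides the shell and the picture viewer there is one more tool, called after "Emit:" as name(argument=value, ...) on one line, values as JSON. move_arm: Moves the arm, as the interface text tells. Its arguments: {"type":"object","properties":{"deltas":{"type":"array"},"hand":{"type":"number"}},"required":["deltas"]}

```bash
mkdir -p pics; ls; cat > h.py <<'E'
import numpy as np,cv2
from cell import bot
def ray(p,uv):
    K=p["mtx"];R=cv2.Rodrigues(np.array(p["rvec"],float))[0];t=np.array(p["tvec"],float).ravel();K=np.array(K)
    d=np.linalg.inv(K)@[uv[0],uv[1],1]
    return -R.T@t,R.T@d
def onz(p,uv,z):
    c,d=ray(p,uv);return c+d*(z-c[2])/d[2]
def proj(p,X):
    return cv2.projectPoints(np.array([X],float),np.array(p["rvec"],float),np.array(p["tvec"],float),np.array(p["mtx"],float),None)[0].ravel()
def tri(obs):
    A=np.zeros((3,3));b=np.zeros(3)
    for p,uv in obs:
        c,d=ray(p,uv);d=d/np.linalg.norm(d);M=np.eye(3)-np.outer(d,d);A+=M;b+=M@c
    return np.linalg.solve(A,b)
E
python3 - <<'E'
from h import *
Z=dict(speed_top=.14,bolt_pinch=.262,gate_hinge=.262,gate_grip=.262,gate_leaf=.085,tester=0,spanner=.085,pulley=.085,spray_blue=0,spray_white=0,oil_bottle=0,tub=0,screwdriver=0)
P={n:bot.camera(n) for n in("scene","top")}
for n,p in P.items():
    cv2.imwrite(f"pics/{n}0.png",p["pixels"][:,:,::-1]); print(n,ray(p,(256,192))[0].round(3))
for q,z in Z.items():
    o=[]
    for n,p in P.items():
        r=bot.tip_of(p,q)
        if r: o.append((p,r[0]["position"]));print(q,n,np.round(r[0]["position"]),round(r[0]["score"],2),onz(p,r[0]["position"],z).round(3))
    if len(o)==2: print("   tri",tri(o).round(3))
E
```

```text
pics
scene [0.585 0.961 1.397]
top [ 0.299 -0.035  1.56 ]
speed_top scene [255. 200.] 0.67 [ 0.508 -0.02   0.14 ]
speed_top top [248. 191.] 0.4 [ 0.522 -0.013  0.14 ]
   tri [ 0.514 -0.012  0.154]
bolt_pinch scene [190. 217.] 0.87 [0.704 0.118 0.262]
bolt_pinch top [208. 128.] 0.91 [0.717 0.116 0.262]
   tri [0.71  0.117 0.264]
gate_hinge scene [210. 233.] 0.88 [0.651 0.177 0.262]
gate_hinge top [191. 146.] 0.78 [0.655 0.171 0.262]
   tri [0.654 0.172 0.257]
gate_grip scene [206. 183.] 0.96 [ 0.653 -0.006  0.262]
gate_grip top [245. 148.] 0.75 [ 0.649 -0.006  0.262]
   tri [ 0.651 -0.007  0.26 ]
gate_leaf scene [260. 369.] 0.52 [0.545 0.506 0.085]
gate_leaf top [197. 156.] 0.97 [0.665 0.177 0.085]
   tri [ 0.646  0.296 -0.313]
tester scene [216. 246.] 0.66 [0.645 0.049 0.   ]
tester top [236. 165.] 0.86 [0.651 0.036 0.   ]
   tri [ 0.65   0.037 -0.016]
spanner scene [237. 226.] 0.78 [0.573 0.038 0.085]
spanner top [234. 178.] 0.78 [0.583 0.04  0.085]
   tri [0.577 0.04  0.091]
pulley scene [239. 276.] 0.51 [0.581 0.221 0.085]
pulley top [188. 179.] 0.51 [0.577 0.209 0.085]
   tri [0.58  0.212 0.069]
spray_blue scene [260. 368.] 0.61 [0.542 0.475 0.   ]
spray_blue top [337. 257.] 0.45 [ 0.286 -0.35   0.   ]
   tri [ 0.303 -1.526 -5.782]
spray_white scene [261. 135.] 0.79 [ 0.44  -0.457  0.   ]
spray_white top [365. 221.] 0.83 [ 0.424 -0.462  0.   ]
   tri [ 0.432 -0.468 -0.013]
oil_bottle scene [220. 135.] 0.87 [ 0.604 -0.475  0.   ]
oil_bottle top [362. 171.] 0.79 [ 0.622 -0.462  0.   ]
   tri [ 0.61  -0.453  0.024]
tub scene [341. 338.] 0.7 [0.298 0.409 0.   ]
tub top [134. 255.] 0.77 [0.302 0.425 0.   ]
   tri [0.302 0.418 0.022]
screwdriver scene [303. 153.] 0.65 [ 0.29  -0.339  0.   ]
screwdriver top [338. 256.] 0.71 [ 0.29  -0.352  0.   ]
   tri [ 0.288 -0.355 -0.018]
```

```bash
python3 - <<'E'
import cv2,numpy as np
a=cv2.imread("pics/scene0.png")[110:310,130:380];b=cv2.imread("pics/top0.png")[80:230,150:350]
cv2.imwrite("pics/c1.png",cv2.resize(a,None,fx=3,fy=3,interpolation=2));cv2.imwrite("pics/c2.png",cv2.resize(b,None,fx=4,fy=4,interpolation=2))
E
```

```text
(no output)
```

View pics/c1.png

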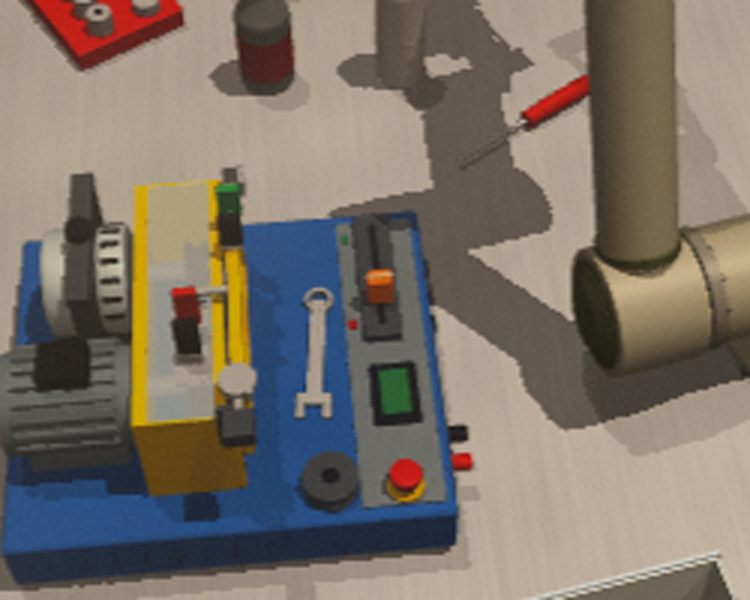

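View pics/c2.png

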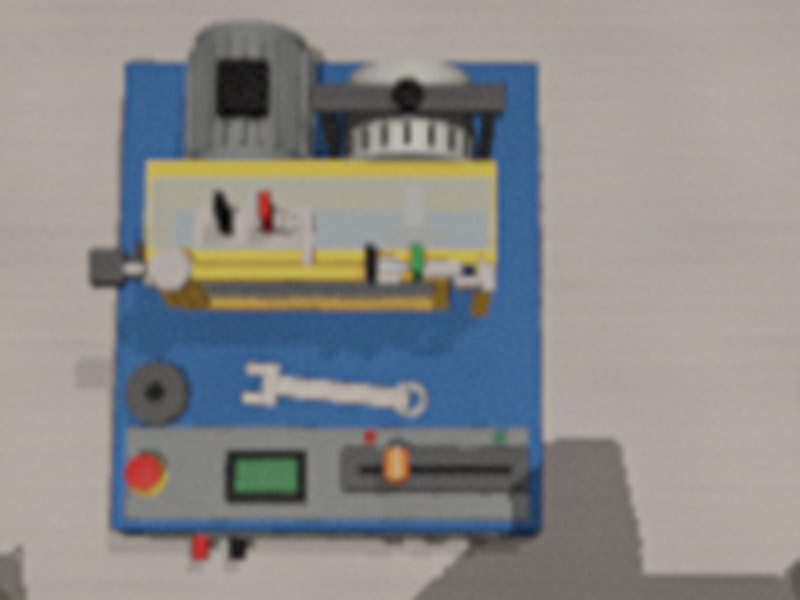

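The crops show a stand that is almost square to the world. The slider grip is at about (249,196) in the top view, near the red mark. The bolt tabs are at (208,128), and the handle bars run from about (243,146) to (254,146). Next I check the full top view for the blue can and refine the slider and bars by colour.

```bash
cat >> h.py <<'E'
def blob(p,lo,hi,box):
    h=cv2.cvtColor(p["pixels"],cv2.COLOR_RGB2HSV);m=cv2.inRange(h,lo,hi);k=np.zeros_like(m);l,t,r,b=box;k[t:b,l:r]=m[t:b,l:r]
    n,_,s,c=cv2.connectedComponentsWithStats(k);i=1+np.argmax(s[1:,4]);return c[i],s[i]
E
python3 - <<'E'
from h import *
P={n:bot.camera(n) for n in("scene","top")}
s=bot.observe();print(s["time_s"],s["ee_pos"],cv2.Rodrigues(np.eye(3))[0].ravel(),s["tcp_rot"])
from scipy.spatial.transform import Rotation as R
print(R.from_quat(np.roll(s["tcp_rot"],-1)).as_matrix().round(3))
for n,bx in(("top",(235,180,270,215)),("scene",(240,190,270,220))):
    c,st=blob(P[n],(8,120,100),(22,255,255),bx);print(n,c,st,onz(P[n],c,.14))
p=P["top"]
for n,u in(("red",(242.5,189)),("green",(275,189))): print(n,onz(p,u,.1).round(3))
for n,u in(("greentrig",(254,145.5)),("blackbar",(243,146)),("boltblack",(205.5,128.5)),("boltred",(216,128.5))): print(n,onz(p,u,.28).round(3))
for n,u in(("bl",(178.2,211.5)),("br",(284.5,211.5)),("tl",(181,95.5)),("tr",(284.5,95.5))): print(n,onz(p,u,.085).round(3))
for n in P:
  for r in bot.search_frame(P[n],"spray_blue")[:3]: print(n,r)
cv2.imwrite("pics/both.png",np.hstack([P[n]["pixels"] for n in P])[:,:,::-1][:, :])
b=cv2.imread("pics/both.png");cv2.imwrite("pics/both.png",cv2.resize(b,(800,300),interpolation=3))
E
```

```text
1.5 [ 0.21812254 -0.50488086  0.23875731] [0. 0. 0.] [ 2.19931012e-06  9.79282565e-01  2.02498537e-01 -1.87363934e-05]
[[ 0.918  0.397 -0.   ]
 [ 0.397 -0.918 -0.   ]
 [-0.    -0.    -1.   ]]
top [248.61538462 196.07692308] [246 192   7   9  39] [ 0.50445616 -0.01628918  0.14      ]
scene [256.18518519 204.54320988] [252 200   9  11  81] [ 0.50489785 -0.00119778  0.14      ]
red [0.537 0.007 0.1  ]
green [ 0.536 -0.112  0.1  ]
greentrig [ 0.651 -0.036  0.28 ]
blackbar [ 0.649 -0.001  0.28 ]
boltblack [0.709 0.123 0.28 ]
boltred [0.709 0.088 0.28 ]
bl [0.457 0.243 0.085]
br [ 0.454 -0.147  0.085]
tl [0.904 0.242 0.085]
tr [ 0.902 -0.155  0.085]
scene {'box': [247.3, 337.0, 273.4, 380.8], 'score': 0.86}
top {'box': [103.3, 175.9, 131.0, 197.3], 'score': 0.87}
```

View pics/both.png

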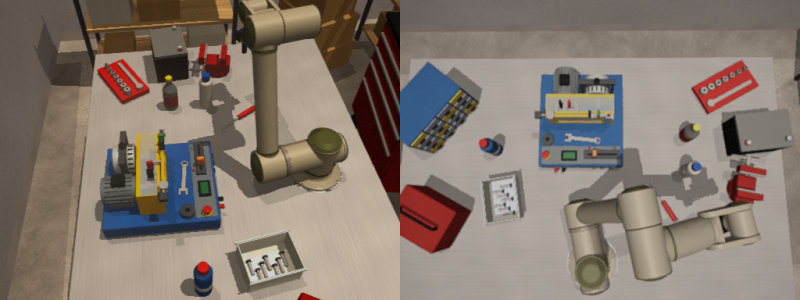

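The blue can stands at about (0.54, 0.475), and everything else is clear of the path. I go towards the slider while turning to yaw 180°, which keeps the last joint in range for the gate swing later.

Emit:
move_arm(deltas=[[[0.2,0.35,0.05],1],[[0.2,0.35,0.05],1],[[0.2,0.35,0.05],1],[[0.2,0.35,0.05],1],[[0.2,0.35,0.05],1],[[0.2,0.35,0.05],1],[[0.2,0.35,0.05],1],[[0.2,0.35,0.05],1],[[0.2,0.35,0.05],1],[[0.2,0.35,0.05],1],[[0.2,0.35,0],1],[[0.2,0.35,0],1],[[0.2,0.35,0],1],[[0.2,0.35,0],1],[[0.2,0.35,0],1],[[0.2,0.35,0],1],[[0.2,0.35,0],1],[[0.2,0.35,0],1],[[0.2,0.35,0],1],[[0.2,0.35,0],1]], hand=1)

```text
time_s: 3.6
ee_pos: [0.4185, -0.1541, 0.2639]
tcp_rot: [0.0, 0.312, 0.95, -0.0]
contact_force: [-0.2, 0.7, -0.7]
finger_gap: 0.999
finger_force: 0.0
```

Emit:
move_arm(deltas=[[[0.2,0.35,0],1],[[0.2,0.35,0],1],[[0.2,0.3,0],1],[[0.2,0.3,0],1],[[0.2,0.3,0],1],[[0.2,0.3,0],1],[[0,0,0],0.1],[[0,0,0],0]])

```text
time_s: 4.4
ee_pos: [0.478, -0.06, 0.2637]
tcp_rot: [-0.0, 0.001, 1.0, -0.0]
contact_force: [-0.5, -0.6, 0.9]
finger_gap: 0.997
finger_force: 0.0
```

```bash
cat >> h.py <<'E'
from scipy.spatial.transform import Rotation as Ro
def st():
    s=bot.observe();m=Ro.from_quat(np.roll(s["tcp_rot"],-1)).as_matrix()
    print("t",s["time_s"],"p",np.round(s["ee_pos"],4),"yaw",np.degrees(np.arctan2(m[1,0],m[0,0])).round(2),"z",m[:,2].round(3),"F",np.round(s["contact_force"],1),"gap",s["finger_gap"],s["finger_force"],"q6",np.round(s["q"][5],2));return s
def wray(p,uv):
    K=np.array(p["mtx"]);R=cv2.Rodrigues(np.array(p["rvec"],float))[0];t=np.array(p["tvec"],float).ravel()
    v=np.array([(uv[0]-K[0,2])/K[0,0],(uv[1]-K[1,2])/K[1,1]]);r=np.linalg.norm(v)
    d=np.r_[np.sin(r)*v/max(r,1e-9),np.cos(r)];return -R.T@t,R.T@d
def wz(p,uv,z):
    c,d=wray(p,uv);return c+d*(z-c[2])/d[2]
E
python3 - <<'E'
from h import *
st();p=bot.camera("wrist");cv2.imwrite("pics/w1.png",p["pixels"][:,:,::-1]);print(wray(p,(256,192)))
c,s=blob(p,(8,120,100),(22,255,255),(0,0,512,384));print(c,s,wz(p,c,.14).round(4))
for q,z in dict(speed_top=.14,gate_grip=.262,gate_hinge=.262,bolt_pinch=.262).items():
    for r in bot.tip_of(p,q)[:2]: print(q,r,wz(p,r["position"],z).round(4))
E
```

```text
t 4.4 p [ 0.478  -0.06    0.2637] yaw 179.89 z [-0. -0. -1.] F [-0.5 -0.6  0.9] gap 0.9972940771582036 0.0 q6 -1.94
(array([ 0.39383404, -0.06044817,  0.4084592 ]), array([ 0.30774669, -0.02457376, -0.95115094]))
[250.39868668 347.47748593] [ 228  329   48   35 1066] [ 0.691  -0.0773  0.14  ]
speed_top {'position': [312.1, 216.4], 'score': 0.85} [ 0.506  -0.0123  0.14  ]
```

View pics/w1.png

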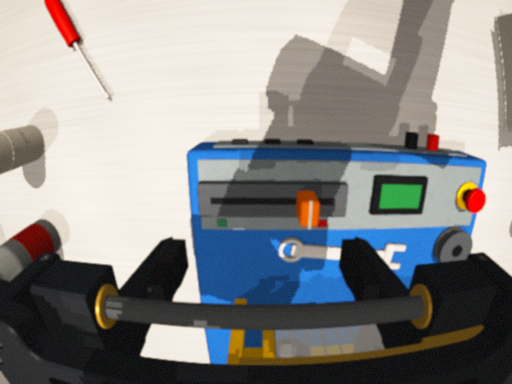

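The wrist view shows the orange grip top at about (310,200), just beside the red mark. The network puts speed_top at (0.506,-0.012), which agrees with the other cameras. I go down over it and close.

Emit:
move_arm(deltas=[[[0.28,0.47,-0.3],0],[[0.28,0.47,-0.3],0],[[0,0,-0.7],0],[[0,0,-0.7],0],[[0,0,-0.5],0],[[0,0,-0.4],0],[[0,0,0],0]])

```text
time_s: 5.35
ee_pos: [0.5049, -0.013, 0.1168]
tcp_rot: [-0.002, 0.001, 1.0, 0.001]
contact_force: [-0.3, -0.2, 0.2]
finger_gap: 0.997
finger_force: 0.0
```

Emit:
move_arm(deltas=[[[0,0,0],0],[[0,0,0],0],[[0,0,0],0],[[0,0,0],0],[[0,0,0],0],[[0,0,0],0]], hand=0)

```text
time_s: 5.95
ee_pos: [0.5062, -0.0129, 0.119]
tcp_rot: [0.0, 0.0, 1.0, -0.0]
contact_force: [-0.6, -0.1, -0.5]
finger_gap: 0.48
finger_force: 0.0
```

Emit:
move_arm(deltas=[[[0,0,0],0],[[0,0,0],0],[[0,0,0],0],[[0,0,0],0],[[0,0,0],0]])

```text
time_s: 6.45
ee_pos: [0.5061, -0.0129, 0.1188]
tcp_rot: [0.0, 0.0, 1.0, -0.0]
contact_force: [0.5, -0.3, 0.2]
finger_gap: 0.225
finger_force: 30.0
```

Emit:
move_arm(deltas=[[[0,-0.2,0],0],[[0,-0.3,0],0],[[0,-0.3,0],0],[[0,-0.3,0],0],[[0,-0.3,0],0],[[0,-0.2,0],0],[[0,-0.1,0],0],[[0,0,0],0]])

```text
time_s: 7.25
ee_pos: [0.5056, -0.0993, 0.1187]
tcp_rot: [-0.001, 0.001, 1.0, -0.0]
contact_force: [-5.6, -2.0, 3.4]
finger_gap: 0.223
finger_force: 30.0
```

Emit:
move_arm(deltas=[[[-0.02,-0.08,0],0],[[0,-0.08,0],0],[[0,-0.06,0],0],[[0,0,0],0]])

```text
time_s: 7.65
ee_pos: [0.5054, -0.1096, 0.1188]
tcp_rot: [0.0, 0.0, 1.0, -0.0]
contact_force: [0.2, -1.5, 0.3]
finger_gap: 0.224
finger_force: 30.0
```

Emit:
move_arm(deltas=[[[0,-0.06,0],0],[[0,-0.06,0],0],[[0,0,0],0]])

```text
time_s: 7.95
ee_pos: [0.5052, -0.1102, 0.1187]
tcp_rot: [0.0, 0.0, 1.0, 0.005]
contact_force: [5.5, 26.3, 5.3]
finger_gap: 0.224
finger_force: 30.0
```

```bash
python3 - <<'E'
from h import *
st();p=bot.camera("wrist");cv2.imwrite("pics/w2.png",p["pixels"][:,:,::-1])
for r in bot.tip_of(p,"speed_top")[:2]: print(r,wz(p,r["position"],.14))
E
```

```text
t 7.95 p [ 0.5052 -0.1102  0.1187] yaw 179.97 z [ 0.001  0.01  -1.   ] F [ 5.5 26.3  5.3] gap 0.22401733837174637 30.00184651929885 q6 -2.02
{'position': [263.5, 272.5], 'score': 0.69} [ 0.50267305 -0.11082645  0.14      ]
```

View pics/w2.png

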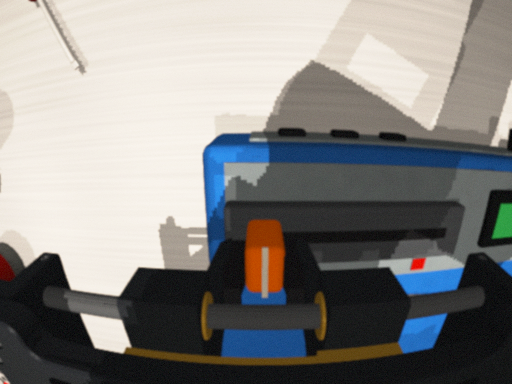

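The grip is at the right end of the track, pressing on the stop with 26 N, so speed is at zero. I take off the push, release and lift.

Emit:
move_arm(deltas=[[[0,0.09,0],0],[[0,0,0],0],[[0,0,0],0]])

```text
time_s: 8.35
ee_pos: [0.5053, -0.1097, 0.1187]
tcp_rot: [0.0, 0.0, 1.0, 0.001]
contact_force: [1.7, 7.2, 2.3]
finger_gap: 0.226
finger_force: 30.0
```

Emit:
move_arm(deltas=[[[0,0,0],0],[[0,0,0],0],[[0,0,0],0],[[0,0,0.3],0],[[0,0,0.7],0],[[0,0,0.9],0],[[0,0,0.9],0],[[0,0,0.9],0],[[0.3,0.5,0.5],0],[[0.5,0.7,0],0],[[0.5,0.8,0],0],[[0.5,0.8,0],0],[[0.5,0.8,0],0],[[0.4,0.7,0],0],[[0,0.26,0],0],[[0,0,0],0]], hand=1)

```text
time_s: 9.95
ee_pos: [0.64, 0.1188, 0.3282]
tcp_rot: [-0.0, -0.001, 1.0, -0.0]
contact_force: [0.1, -0.9, -0.4]
finger_gap: 0.998
finger_force: 0.0
```

```bash
python3 - <<'E'
from h import *
st();p=bot.camera("wrist");cv2.imwrite("pics/w3.png",p["pixels"][:,:,::-1])
for q,z in dict(gate_grip=.262,gate_hinge=.262,bolt_pinch=.262,speed_top=.14).items():
    for n in("wrist","top","scene"):
        if n!="wrist":k=bot.camera(n)
        else:k=p
        for r in bot.tip_of(k,q)[:1]: print(q,n,r,(wz if n=="wrist" else onz)(k,r["position"],z).round(4))
E
```

```text
t 9.95 p [0.64   0.1188 0.3282] yaw -179.91 z [-0.001 -0.    -1.   ] F [ 0.1 -0.9 -0.4] gap 0.9981186342075915 0.0 q6 -1.57
gate_grip wrist {'position': [112.2, 222.6], 'score': 0.68} [ 0.6515 -0.0103  0.262 ]
gate_grip top {'position': [246.5, 143.2], 'score': 0.85} [ 0.6639 -0.0116  0.262 ]
gate_grip scene {'position': [202.5, 184.2], 'score': 0.55} [ 0.6649 -0.0018  0.262 ]
gate_hinge wrist {'position': [330.7, 230.4], 'score': 0.92} [0.6561 0.1721 0.262 ]
gate_hinge top {'position': [189.6, 145.4], 'score': 0.67} [0.6576 0.1768 0.262 ]
gate_hinge scene {'position': [207.3, 233.5], 'score': 0.59} [0.6576 0.1782 0.262 ]Traceback (most recent call last):
  File "<stdin>", line 7, in <module>
ValueError: only the last four pictures can be asked about
```

View pics/w3.png

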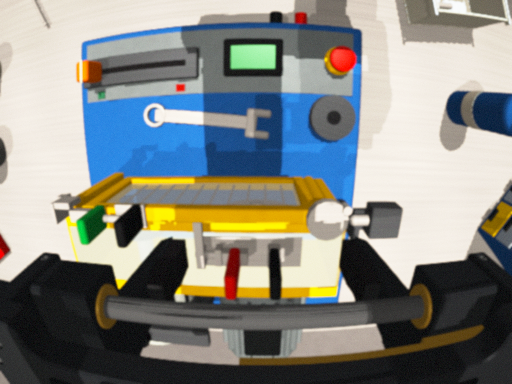

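The wrist view shows the slider at its green end (88,70). The red tab is at about (232,272), the black post at about (275,272) and the handle bars at (92,224) and (128,224).

```bash
python3 - <<'E'
from h import *
p=bot.camera("wrist")
for r in bot.tip_of(p,"bolt_pinch"): print(r,wz(p,r["position"],.262).round(4))
h=cv2.cvtColor(p["pixels"],cv2.COLOR_RGB2HSV)
m=cv2.inRange(h,(0,150,60),(8,255,255))|cv2.inRange(h,(172,150,60),(180,255,255));v=h[:,:,2]
for r in range(250,300,8): 
    a=np.flatnonzero(m[r,210:260])+210; b=np.flatnonzero(v[r,262:300]<60)+262
    for e in (a,b):
        if len(e): print(r,e[0],e[-1],wz(p,(e[0],r),.28).round(4),wz(p,(e[-1]+1,r),.28).round(4))
E
```

```text
{'position': [261.5, 279.5], 'score': 0.63} [0.7031 0.1152 0.262 ]
250 232 241 [0.664  0.0935 0.28  ] [0.6639 0.1009 0.28  ]
250 272 279 [0.6638 0.1232 0.28  ] [0.6638 0.1292 0.28  ]
258 231 241 [0.6709 0.0924 0.28  ] [0.6708 0.1007 0.28  ]
258 271 280 [0.6707 0.1226 0.28  ] [0.6708 0.1301 0.28  ]
266 230 241 [0.6781 0.0912 0.28  ] [0.678  0.1005 0.28  ]
266 272 281 [0.6779 0.1234 0.28  ] [0.678 0.131 0.28 ]
274 228 240 [0.6856 0.0893 0.28  ] [0.6854 0.0995 0.28  ]
274 273 282 [0.6853 0.1243 0.28  ] [0.6854 0.132  0.28  ]
282 227 239 [0.6934 0.088  0.28  ] [0.6931 0.0984 0.28  ]
282 273 282 [0.693  0.1244 0.28  ] [0.6931 0.1323 0.28  ]
290 228 238 [0.7014 0.0884 0.28  ] [0.7011 0.0973 0.28  ]
290 273 282 [0.701  0.1245 0.28  ] [0.7011 0.1325 0.28  ]
298 230 237 [0.7097 0.0895 0.28  ] [0.7095 0.0961 0.28  ]
298 274 281 [0.7093 0.1255 0.28  ] [0.7094 0.132  0.28  ]
```

Emit:
move_arm(deltas=[[[0.4,0,0],0],[[0.6,0,0],0],[[0.22,-0.02,-0.2],0],[[0,0,-0.5],0],[[0,0,-0.5],0],[[0,0,-0.44],0],[[0,0,0],0]])

```text
time_s: 11.3
ee_pos: [0.6997, 0.1166, 0.2427]
tcp_rot: [-0.004, 0.0, 1.0, -0.0]
contact_force: [-0.3, 0.1, 0.9]
finger_gap: 0.999
finger_force: 0.0
```

Emit:
move_arm(deltas=[[[0,0,0],0],[[0,0,0],0],[[0,0,0],0],[[0,0,0],0],[[0,0,0],0],[[0,0,0],0],[[0,0,0],0],[[0,0,0],0],[[0,0,0],0],[[0,0,0],0]], hand=0.3)

```text
time_s: 12.3
ee_pos: [0.7013, 0.1183, 0.2472]
tcp_rot: [0.001, -0.001, 1.0, 0.001]
contact_force: [2.3, 6.2, 2.8]
finger_gap: 0.35
finger_force: 30.0
```

Emit:
move_arm(deltas=[[[0,0,0],0],[[0,0,0],0],[[0,0,0],0],[[0,0,0],0],[[0,0,0.5],0],[[0,0,0.8],0],[[-0.3,-0.4,0.3],0],[[-0.6,-0.7,0],0],[[-0.6,-0.8,0],0],[[-0.3,-0.7,0],0],[[0,0,0],0],[[0,0,0],0]], hand=1)

```text
time_s: 13.5
ee_pos: [0.611, -0.0139, 0.327]
tcp_rot: [0.0, 0.001, 1.0, 0.0]
contact_force: [-0.1, 0.2, -0.7]
finger_gap: 0.998
finger_force: 0.0
```

```bash
python3 - <<'E'
from h import *
st();p=bot.camera("wrist");cv2.imwrite("pics/w4.png",p["pixels"][:,:,::-1])
for q in("gate_grip","gate_hinge","bolt_pinch"):
    for r in bot.tip_of(p,q)[:1]: print(q,r,wz(p,r["position"],.262).round(4))
h=cv2.cvtColor(p["pixels"],cv2.COLOR_RGB2HSV)
c,s=blob(p,(45,120,40),(75,255,255),(150,160,360,384));print(c,s)
l,t,w,hh,_=s
for u in((l,t+hh),(l+w,t+hh),(l,t),c): print(u,wz(p,u,.28).round(4))
t=bot.camera("top");cv2.imwrite("pics/t4.png",cv2.resize(t["pixels"][80:230,150:350,::-1],None,fx=4,fy=4))
E
```

```text
t 13.5 p [ 0.611  -0.0139  0.327 ] yaw 179.88 z [ 0.  0. -1.] F [-0.1  0.2 -0.7] gap 0.997626478872122 0.0 q6 -1.78
gate_grip {'position': [266.1, 259.8], 'score': 0.69} [ 0.653  -0.0121  0.262 ]
gate_hinge {'position': [456.8, 251.8], 'score': 0.85} [0.6546 0.1709 0.262 ]
bolt_pinch {'position': [399.6, 296.7], 'score': 0.69} [0.7004 0.1168 0.262 ]
[239.39375    260.51041667] [233 238  13  45 480]
(np.int32(233), np.int32(283)) [ 0.6638 -0.0382  0.28  ]
(np.int32(246), np.int32(283)) [ 0.6637 -0.0279  0.28  ]
(np.int32(233), np.int32(238)) [ 0.6239 -0.0363  0.28  ]
[239.39375    260.51041667] [ 0.6429 -0.0323  0.28  ]
```

View pics/w4.png

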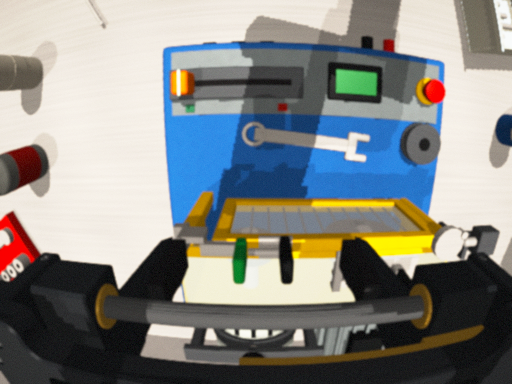

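The wrist view shows the slider at its green end (181,83), the green trigger at about (239,260) and the black bar at about (287,260). The measured distance from grip to hinge is 183 mm against the given 184. I go down over the handle and squeeze.

Emit:
move_arm(deltas=[[[0.4,0.04,0],0],[[0.42,0,-0.1],0],[[0,0,-0.5],0],[[0,0,-0.6],0],[[0,0,-0.44],0],[[0,0,0],0]])

```text
time_s: 14.35
ee_pos: [0.6523, -0.01, 0.246]
tcp_rot: [0.001, -0.0, 1.0, -0.0]
contact_force: [-1.3, 3.0, 6.1]
finger_gap: 0.999
finger_force: 2.8
```

Emit:
move_arm(deltas=[[[0,0,0],0],[[0,0,0],0],[[0,0,0],0],[[0,0,0],0],[[0,0,0],0],[[0,0,0],0],[[0,0,0],0],[[0,0,0],0],[[0,0,0],0],[[0,0,0],0]], hand=0.3)

```text
time_s: 15.35
ee_pos: [0.6526, -0.0097, 0.2452]
tcp_rot: [0.001, -0.0, 1.0, 0.001]
contact_force: [0.8, 6.6, 5.9]
finger_gap: 0.43
finger_force: 32.9
```

```bash
python3 - <<'E'
from h import *
st();t=bot.camera("wrist");cv2.imwrite("pics/w5.png",t["pixels"][:,:,::-1])
E
```

```text
t 15.35 p [ 0.6526 -0.0097  0.2452] yaw -179.95 z [ 0.002  0.002 -1.   ] F [0.8 6.6 5.9] gap 0.42963098734858723 32.85452271346003 q6 -1.77
```

View pics/w5.png

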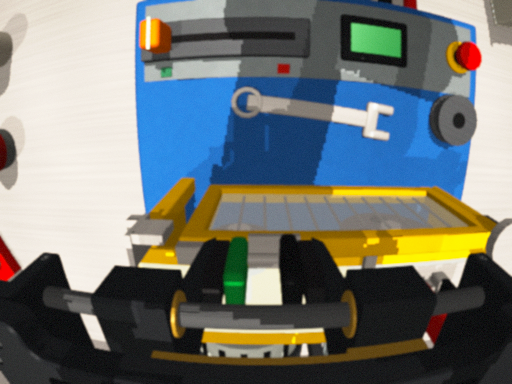

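The handle is squeezed fully: opening 0.43 is 38 mm, with 30 N of grip. Now I work out the arc about the hinge.

```bash
python3 - <<'E'
import numpy as np
v=np.array([-.0024,-.1837]);th=np.radians(3*np.arange(28))
P=np.c_[np.cos(th)*v[0]+np.sin(th)*v[1],-np.sin(th)*v[0]+np.cos(th)*v[1]]/.05
d=np.diff(np.round(P-P[0],2),axis=0).round(2)
print([[[a,b,0],-0.5] for a,b in d.tolist()]); print((P*.05+[.655,.174])[[7,14,27]].round(4))
E
```

```text
[[[-0.19, 0.01, 0], -0.5], [[-0.19, 0.02, 0], -0.5], [[-0.19, 0.02, 0], -0.5], [[-0.19, 0.04, 0], -0.5], [[-0.19, 0.05, 0], -0.5], [[-0.18, 0.05, 0], -0.5], [[-0.18, 0.07, 0], -0.5], [[-0.18, 0.08, 0], -0.5], [[-0.17, 0.08, 0], -0.5], [[-0.17, 0.1, 0], -0.5], [[-0.16, 0.1, 0], -0.5], [[-0.16, 0.11, 0], -0.5], [[-0.15, 0.12, 0], -0.5], [[-0.15, 0.13, 0], -0.5], [[-0.13, 0.13, 0], -0.5], [[-0.13, 0.14, 0], -0.5], [[-0.13, 0.15, 0], -0.5], [[-0.11, 0.15, 0], -0.5], [[-0.11, 0.16, 0], -0.5], [[-0.1, 0.17, 0], -0.5], [[-0.09, 0.17, 0], -0.5], [[-0.08, 0.17, 0], -0.5], [[-0.07, 0.18, 0], -0.5], [[-0.06, 0.18, 0], -0.5], [[-0.05, 0.19, 0], -0.5], [[-0.05, 0.19, 0], -0.5], [[-0.03, 0.19, 0], -0.5]]
[[0.5869 0.0034]
 [0.5303 0.0391]
 [0.4732 0.1476]]
```

Emit:
move_arm(deltas=[[[0,0.04,0.05],0],[[-0.19,0.01,0],-0.5],[[-0.19,0.02,0],-0.5],[[-0.19,0.02,0],-0.5],[[-0.19,0.04,0],-0.5],[[-0.19,0.05,0],-0.5],[[-0.18,0.05,0],-0.5],[[-0.18,0.07,0],-0.5],[[0,0,0],0]])

```text
time_s: 16.3
ee_pos: [0.5859, 0.0044, 0.2454]
tcp_rot: [-0.002, 0.183, 0.983, 0.0]
contact_force: [7.0, 1.2, -13.4]
finger_gap: 0.424
finger_force: 32.9
```

Emit:
move_arm(deltas=[[[-0.18,0.08,-0.05],-0.5],[[-0.17,0.08,0],-0.5],[[-0.17,0.1,0],-0.5],[[-0.16,0.1,0],-0.5],[[-0.16,0.11,0],-0.5],[[-0.15,0.12,0],-0.5],[[-0.15,0.13,0],-0.5],[[0,0,0],0]])

```text
time_s: 17.1
ee_pos: [0.53, 0.0408, 0.2453]
tcp_rot: [0.001, 0.359, 0.934, 0.001]
contact_force: [5.5, 2.9, 0.0]
finger_gap: 0.423
finger_force: 34.3
```

Emit:
move_arm(deltas=[[[-0.13,0.13,0],-0.5],[[-0.13,0.14,0],-0.5],[[-0.13,0.15,0],-0.5],[[-0.11,0.15,0],-0.5],[[-0.11,0.16,0],-0.5],[[-0.1,0.17,0],-0.5],[[-0.09,0.17,0],-0.5],[[0,0,0],0]])

```text
time_s: 17.9
ee_pos: [0.491, 0.0941, 0.2452]
tcp_rot: [0.001, 0.522, 0.853, 0.001]
contact_force: [10.1, 1.7, -1.6]
finger_gap: 0.427
finger_force: 35.2
```

Emit:
move_arm(deltas=[[[-0.08,0.17,0],-0.5],[[-0.07,0.18,0],-0.5],[[-0.06,0.18,0],-0.5],[[-0.05,0.19,0],-0.5],[[-0.05,0.19,0],-0.5],[[-0.03,0.19,0],-0.5],[[0,0,0],0],[[0,0,0],0],[[0,0,0],0],[[0,0,0],0]])

```text
time_s: 18.9
ee_pos: [0.4745, 0.1481, 0.2452]
tcp_rot: [0.001, 0.649, 0.761, 0.001]
contact_force: [10.1, 0.8, -0.9]
finger_gap: 0.431
finger_force: 35.4
```

```bash
python3 - <<'E'
from h import *
st();P=[bot.camera(n) for n in("top","scene")]
for p,n,z in((P[0],"gate_grip",.262),(P[1],"gate_grip",.262),(P[0],"speed_top",.14)):
    for r in bot.tip_of(p,n)[:1]: print(n,r["score"],onz(p,r["position"],z).round(3))
a=cv2.resize(P[0]["pixels"][80:230,150:350],(400,300));b=cv2.resize(P[1]["pixels"][130:280,130:330],(400,300))
cv2.imwrite("pics/e.png",np.hstack([a,b])[:,:,::-1])
E
```

```text
t 18.9 p [0.4745 0.1481 0.2452] yaw 99.06 z [ 0.004  0.    -1.   ] F [10.1  0.8 -0.9] gap 0.4305233823470556 35.43620410084259 q6 -0.09
speed_top 0.62 [ 0.515 -0.111  0.14 ]
```

View pics/e.png

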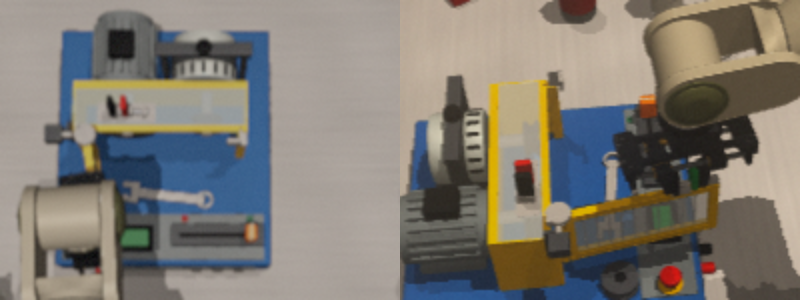

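The picture shows the gate wide open with the hand on it, the red tab drawn against the black post, and the slider at its green end. Spanner and pulley are where they were.

```bash
python3 -c "
from cell import bot
print(bot.sign_off())"
```

```text
the job is handed in; nothing more can be done
None
```

I've handed the job in: the slider is at zero, the bolt is drawn, and the gate is held open at about 1.41 rad with the trigger still squeezed. It took about 19 s of the 59 s; the hand-in returned no verdict.

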